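Stack a grey clay roundel in the kiln setter

TASK

Load the kiln setter for firing: first lay the terracotta spacer ring on its seat between the two uprights, then the plain grey roundel (not the green glazed one), relief still up, on the spacer, and last the white retaining ring on top of the roundel. Each piece should lie flat and centred over the marked circle, and be set down gently and let go before the next: fired clay must not be dropped.

Things in the scene. Friction and masses are not known exactly. Their poses are not given: they have to be found in the camera images.
- setter: The holder: a buff kiln setter fixed to the bench. Round base 130 mm in diameter, 12 mm thick, with two uprights (14 mm thick along x, 34 mm wide along y) standing on it at +x and -x, their inner faces 80 mm apart, their tops 70 mm above the bench. It is open on its +y and -y sides, where fingers have room. Origin: centre of the underside, on the bench; z up, x from upright to upright. Its yaw varies up to 30 degrees either way.
- seat (a point): The seat: centre of the marked dark circle (64 mm) on the top of the setter's base, midway between the uprights, 12 mm above the bench; axes as the setter's.
- spacer: Terracotta (orange-red) spacer ring, 60 mm outside diameter, 36 mm bore, 26 mm tall, about 95 g. Loose, lying flat on the bench. Origin: centre of its underside, z up along its axis.
- roundel: Grey clay roundel (eave-tile disc), solid, 60 mm in diameter, 18 mm thick, with a raised rim and a petal relief on its upper face, about 100 g. Loose, lying flat on the bench, relief up. Origin: centre of its underside, z up out of the relief face. A green glazed roundel of the same shape and size also lies on the bench and is not to be used.
- retainer: White retaining ring, 60 mm outside diameter, 42 mm bore, 20 mm tall, about 55 g. Loose, lying flat on the bench. Origin: centre of its underside, z up along its axis.
Not all that is in view belongs to the job. What is shaped like the roundel but black or purple is not meant.

How it is judged:
By the outcome, as a careful person would: the job done as asked, in the order asked, and still so for the second after the job is handed in, with the robot touching nothing.
It also fails if it takes over 67 s, if anything falls off the work surface, if the arm or the gripper's body presses on something with over 40 N, if the wrist force passes 120 N, or if a joint passes its speed limit or range.

ROBOT

A 6-joint arm with a two-finger parallel gripper is mounted at the origin on the work surface. World frame = base frame: x ahead of the robot, y to its left, z up, the work surface at z = 0. Lengths are in m, angles in rad, forces in N, time in s.
With the tool pointing down it reaches from about 0.375 to 0.925 m from the base axis. Payload 5.7 kg.
Tool frame: the origin (TCP) lies midway between the tips of the shut fingers; the grasp point (between the pads) lies grasp_offset behind it (grasp_offset is the distance from the TCP to the grasp point, in m); z points along the fingers, y is the direction in which the jaws open and shut (so a half turn about z gives the same grasp; the last joint's range is limited). The gripper opens to 88 mm and grips with 3 to 60 N. Pads are 20 mm wide; open, the fingers measure 115 mm over their backs; the gripper's body (75 mm by 178 mm) begins 61 mm behind the grasp point.
Start: joints at [-1.442, 0.359, 1.51, -0, 1.272, -0.115], TCP at [0.145, -0.582, 0.197] pointing down, gripper open.
Joint ranges: [-2.97, 2.97], [-1.01, 2.36], [0.21, 2.38], [-0.96, 4.11], [0.2, 2.71], [-2.98, 2.98]. Speed limits (rad/s): [2.39, 2.39, 3.14, 3.14, 3.14, 3.14].

INTERFACE

Orientations are given as a 3x3 rotation matrix whose columns are the frame's x, y, z axes.
In Python, from rig import * gives the robot as it stands.
- The arm moves only by the tool jog_arm, never from a script. Its argument "commands" is one flat list of numbers, 4 for each row, row after row: the shift along the tool's x, y, z in cm, then the turn about the tool's z in rad. A call has 1 to 8 rows; each row is the pose to reach, as a shift and turn from the pose commanded when the call began, along the tool's axes at that moment; what a row does not reach only later rows make up. A row lasts 1/12 s, in which the tool goes at most 41.7 mm and 7.16 degrees, less where a joint would pass 70% of its speed; a pose out of reach is approached as far as the arm can. A call with a gripper value outside its range is refused whole. "gripper" is the gripper's target within -1 to 1 (fully open at 1, half-way at 0, shut at -1), set as the call begins (left out, the last holds). The fingers move at their own pace and stop on an object; "force" is the grip in N (left out, the last holds). Time passes only in rows, so rows that repeat a pose let the fingers close. It gives the time, the measured TCP pose, the force and the opening at its end, in the units of the state.
- read_state(): the state, without advancing time (a new reading comes with each control period).
- read_camera(name): name is "scene" or "top" or "wrist"; returns a dict with "img" (400x640x3 uint8, red, green, blue), "z_map" (400x640 float32, m along the optical axis (not along the pixel's ray), 0 where there is no reading), "intrinsics" (3x3 intrinsics, pixels), "dist" ([k1, k2, p1, p2, k3] as OpenCV has them; the pictures are not rectified), "R" (3x3) and "t" (3): a world point X has camera coordinates R X + t. Camera axes: x right, y down, z forward; pixel columns grow to the right and rows downward; lengths in m; the calibration is good to about 2 mm. A picture is of the moment at which its call begins.
- hand_in(): hands the job in, once; it reports no verdict.
The state is a dict: "clock": time; "joint_positions": joint angles; "joint_vel": joint speeds; "tau": joint torques, N m; "position": TCP position; "eef_rot": TCP orientation; "ft_force": force on the tool from outside, world axes, zero at the start; "moment": the same for the moment, N m; "gripper_width": finger opening in m.
Only numpy, scipy, OpenCV 4.12 (cv2) and the standard library are available. Lean on these libraries where they do the work, as an engineer would, in place of code of your own. Each camera call takes 0.05 s, during which the arm holds its last target. There are 200 camera calls.

## Working session

There is one attempt and no reset: what is moved stays moved. The work goes in short steps, Python scripts to look and compute and a tool call to move; the robot and the scene stay as the last step left them, time stands still between calls to the robot, and variables do not carry over. Pictures are saved under pics/ and viewed, about 8 in all and at most 12, crops included, and the job is handed in when it is done.

Besides the shell and the picture viewer there is one more tool, called after "Emit:" in YAML: its name, and indented under it one key for each argument. jog_arm: Moves the arm, as the interface text tells. Its arguments: {"type":"object","properties":{"commands":{"type":"array"},"gripper":{"type":"number"},"force":{"type":"number"}},"required":["commands"]}

```bash
mkdir -p pics
python3 - <<'E'
from rig import *
import cv2,numpy as np
s=read_state();print({k:np.round(v,3).tolist() for k,v in s.items()})
for n in("top","scene"):
    c=read_camera(n);np.savez(f"pics/{n}0.npz",**c)
    print(n,c["intrinsics"],c["dist"],c["R"],c["t"])
    cv2.imwrite(f"pics/{n}0.png",c["img"][:,:,::-1])
E
ls
```

```text
{'clock': 0.0, 'joint_positions': [-1.442, 0.359, 1.511, -0.0, 1.272, -0.115], 'joint_vel': [0.001, -0.0, 0.001, -0.0, -0.0, 0.001], 'tau': [0.001, -51.539, -27.072, 0.068, 0.035, -0.0], 'position': [0.145, -0.582, 0.196], 'eef_rot': [[0.97, 0.241, -0.0], [0.241, -0.97, 0.002], [0.0, -0.002, -1.0]], 'ft_force': [-0.455, -1.307, -0.755], 'moment': [0.031, -0.01, -0.006], 'gripper_width': 0.088}
top [[379.26672782   0.         326.76902424]
 [  0.         379.26672782 194.26654403]
 [  0.           0.           1.        ]] [-0.05609551  0.          0.          0.          0.        ] [[-0.02552372 -0.99966391  0.00453876]
 [-0.9956641   0.02501481 -0.08959494]
 [ 0.08945129 -0.00680588 -0.99596794]] [-0.00555011  0.50124588  0.92122489]
scene [[457.30104724   0.         316.1246137 ]
 [  0.         457.30104724 198.83904927]
 [  0.           0.           1.        ]] [-0.10821217  0.          0.          0.          0.        ] [[-0.88632162  0.46301241  0.00731392]
 [ 0.37698209  0.7306304  -0.56926595]
 [-0.26892097 -0.5017955  -0.82212091]] [ 0.431818   -0.15906991  1.3179366 ]
pics
```

View pics/top0.png

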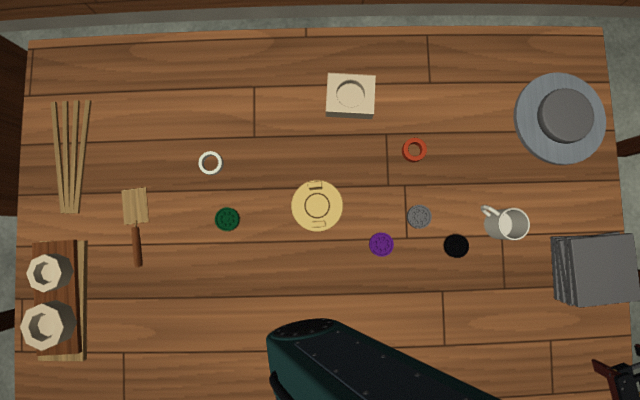

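View pics/scene0.png

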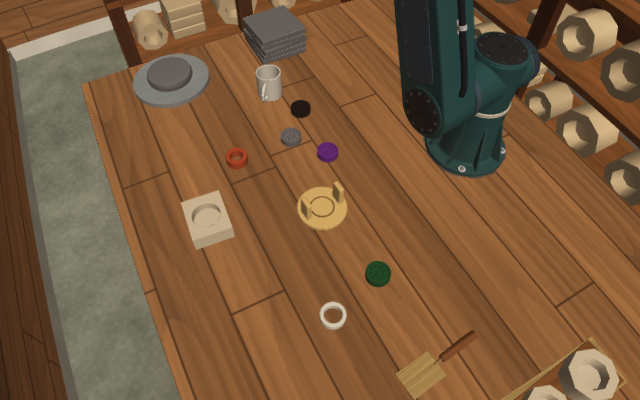

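The top view shows the setter at (317,206) with its uprights at about (316,186) and (318,225). The terracotta ring is at (414,149) and the white ring at (210,162).
Roundel-shaped candidates are grey (419,216), green (227,219), purple (381,244) and black (456,246). The grey one fits "plain grey". I'll measure and confirm it in a crop.

```bash
cat > h.py <<'E'
import cv2,numpy as np
def world(c):
    h,w=c["z_map"].shape
    u,v=np.meshgrid(np.arange(w),np.arange(h))
    n=cv2.undistortPoints(np.stack([u,v],-1).reshape(-1,1,2).astype(np.float64),c["intrinsics"],c["dist"]).reshape(h,w,2)
    P=np.concatenate([n,np.ones((h,w,1))],2)*c["z_map"][...,None]
    return (P-c["t"])@c["R"]
def pix(c,X):
    return cv2.projectPoints(np.array([X],float),cv2.Rodrigues(c["R"])[0],c["t"],c["intrinsics"],c["dist"])[0].ravel()
def ray(c,uv,z):
    n=cv2.undistortPoints(np.array([[uv]],float),c["intrinsics"],c["dist"]).ravel()
    d=c["R"].T@np.array([*n,1]);o=-c["R"].T@c["t"]
    return o+d*(z-o[2])/d[2]
def disc(c,xy,zt,r=.05,tol=.006):
    """centre, radius, height of what lies within r of xy at top height zt"""
    W=world(c);m=(np.hypot(W[...,0]-xy[0],W[...,1]-xy[1])<r)&(abs(W[...,2]-zt)<tol)&(c["z_map"]>0)
    p=W[m].astype(np.float32);(q,R)=cv2.minEnclosingCircle(p[:,:2])
    return np.round([*q,R,np.median(p[:,2]),len(p)],4)
E
python3 - <<'E'
from h import *
T=dict(np.load("pics/top0.npz"));S=dict(np.load("pics/scene0.npz"))
for n,uv,z in(("spacer",(414,149),.026),("roundel",(419,216),.018),("retainer",(210,162),.020),("base",(317,206),.012),("green",(227,219),.018)):
    x=ray(T,uv,z);r=.08 if n=="base" else .045
    print(n,x.round(3),disc(T,x,z,r),disc(S,x,z,r))
b=ray(T,(317,206),.012)
for c in(T,S):
    W=world(c);m=(np.hypot(W[...,0]-b[0],W[...,1]-b[1])<.08)&(abs(W[...,2]-.07)<.008)&(c["z_map"]>0)
    k,l,st,ce=cv2.connectedComponentsWithStats(m.astype(np.uint8))
    for i in range(1,k): print(i,st[i,4],W[l==i].mean(0).round(4),cv2.minAreaRect(W[l==i][:,:2].astype(np.float32)))
a=cv2.resize(T["img"][110:270,180:480],None,fx=2.6,fy=2.6,interpolation=cv2.INTER_CUBIC)
cv2.imwrite("pics/crop1.png",a[:,:,::-1])
E
```

```text
Traceback (most recent call last):
  File "h.py", line 17, in disc
    p=W[m].astype(np.float32);(q,R)=cv2.minEnclosingCircle(p[:,:2])
                                    ~~~~~~~~~~~~~~~~~~~~~~^^^^^^^^^
cv2.error: OpenCV(4.12.0) /io/opencv/modules/imgproc/src/shapedescr.cpp:201: error: (-215:Assertion failed) count >= 0 && (depth == CV_32F || depth == CV_32S) in function 'minEnclosingCircle'
```

```bash
sed -i 's/(q,R)=cv2.minEnclosingCircle(p\[:,:2\])/(q,R)=cv2.minEnclosingCircle(np.ascontiguousarray(p[:,:2])) if len(p) else ((0,0),0)/' h.py
python3 - <<'E'
from h import *
T=dict(np.load("pics/top0.npz"));S=dict(np.load("pics/scene0.npz"))
for n,uv,z in(("spacer",(414,149),.026),("roundel",(419,216),.018),("retainer",(210,162),.020),("base",(317,206),.012),("green",(227,219),.018)):
    x=ray(T,uv,z);r=.08 if n=="base" else .045
    print(n,x.round(3),world(T)[uv[1],uv[0]].round(3),disc(T,x,z,r),disc(S,x,z,r))
b=ray(T,(317,206),.012)
for c in(T,S):
    W=world(c);m=(np.hypot(W[...,0]-b[0],W[...,1]-b[1])<.08)&(abs(W[...,2]-.07)<.008)&(c["z_map"]>0)
    k,l,st,ce=cv2.connectedComponentsWithStats(m.astype(np.uint8))
    for i in range(1,k): print(i,st[i,4],W[l==i].mean(0).round(4),cv2.minAreaRect(np.ascontiguousarray(W[l==i][:,:2].astype(np.float32))))
a=cv2.resize(T["img"][110:270,180:480],None,fx=2.6,fy=2.6,interpolation=cv2.INTER_CUBIC)
cv2.imwrite("pics/crop1.png",a[:,:,::-1])
E
```

```text
spacer [ 0.61  -0.241  0.026] [ 0.615 -0.247  0.002] [ 6.102e-01 -2.422e-01  3.030e-02  2.610e-02  2.980e+02] [ 6.111e-01 -2.412e-01  3.080e-02  2.580e-02  2.160e+02]
roundel [ 0.441 -0.247  0.018] [ 0.441 -0.248  0.017] [ 4.394e-01 -2.484e-01  3.050e-02  1.620e-02  4.480e+02] [ 4.407e-01 -2.462e-01  3.050e-02  1.680e-02  2.600e+02]
retainer [0.59  0.274 0.02 ] [ 0.594  0.281 -0.001] [5.903e-01 2.747e-01 3.060e-02 1.990e-02 2.490e+02] [5.901e-01 2.771e-01 2.970e-02 2.010e-02 2.990e+02]
base [0.473 0.007 0.012] [0.473 0.007 0.015] [4.748e-01 8.100e-03 6.500e-02 1.250e-02 1.886e+03] [4.772e-01 1.280e-02 7.490e-02 1.300e-02 1.425e+03]
green [0.446 0.232 0.018] [0.446 0.232 0.018] [4.452e-01 2.338e-01 3.070e-02 1.630e-02 4.400e+02] [4.478e-01 2.350e-01 3.100e-02 1.630e-02 4.950e+02]
1 84 [0.5212 0.0106 0.0698] ((0.521837055683136, 0.010549645870923996), (0.01379698608070612, 0.03126133978366852), 1.1516011953353882)
2 83 [0.4276 0.0054 0.0701] ((0.42731812596321106, 0.005583843216300011), (0.030664516612887383, 0.014082600362598896), 89.49180603027344)
1 76 [0.4294 0.0075 0.0695] ((0.427508682012558, 0.0070490967482328415), (0.01561623066663742, 0.033193688839673996), 2.8230109214782715)
2 84 [0.5228 0.0137 0.0697] ((0.522163450717926, 0.012287672609090805), (0.014011005870997906, 0.03422420471906662), 2.735797643661499)
```

View pics/crop1.png

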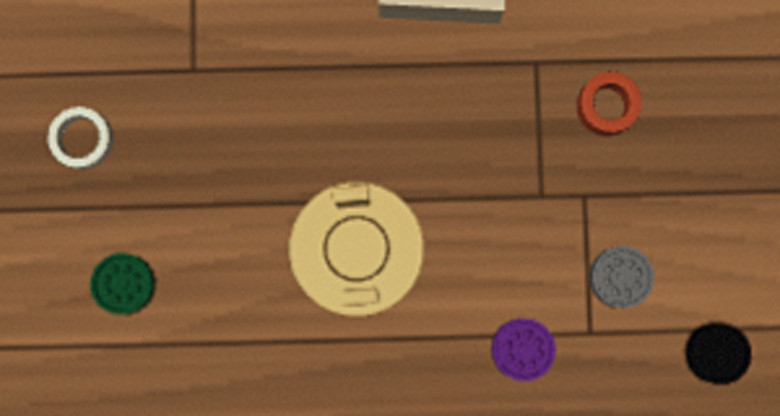

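The crop confirms the choice. Plain grey is at crop (619,278), with green (123,284), purple (524,349) and black (718,353) rejected. The setter is at about (0.475, 0.009) with yaw of about 0.056 rad, so its jaw-open direction is close to world y. I'll head over the spacer.

Emit:
jog_arm:
  commands: [53.4, -21.8, 2, 0.187, 53.4, -21.8, 2, 0.187, 53.4, -21.8, 2, 0.187, 53.4, -21.8, 2, 0.187, 53.4, -21.8, 2, 0.187, 53.4, -21.8, 2, 0.187, 53.4, -21.8, 2, 0.187, 53.4, -21.8, 2, 0.187]
  gripper: 1
  force: 15

```text
clock: 0.77
position: [0.414, -0.3845, 0.185]
eef_rot: [[0.998, 0.057, -0.0], [0.057, -0.998, 0.001], [-0.0, -0.001, -1.0]]
ft_force: [0.2, -0.7, 0.2]
gripper_width: 0.0878
```

```bash
cat >> h.py <<'E'
def go(xyz,yaw=.056):
    from rig import read_state
    s=read_state();R=np.array(s["eef_rot"]);p=np.array(s["position"])
    y0=np.arctan2(R[1,0],R[0,0])
    print("t",round(s["clock"],2),"p",p.round(4),"yaw",y0.round(4),"F",np.round(s["ft_force"],1),"w",round(s["gripper_width"],4),
     "shift cm",(R.T@(np.array(xyz)-p)*100).round(2),"turn",round(y0-yaw,3))
E
python3 -c "
from h import *;import rig
print({k:getattr(rig,k) for k in dir(rig) if 'off' in k.lower() or k.isupper()}, [k for k in dir(rig) if k[0]!='_'])
go((.6105,-.2418,.14))"
```

```text
{'grasp_offset': 0.0187} ['PlanningError', 'grasp_offset', 'hand_in', 'read_camera', 'read_state']
t 0.77 p [ 0.414  -0.3845  0.185 ] yaw 0.0566 F [ 0.2 -0.7  0.2] w 0.0878 shift cm [ 20.42 -13.13   4.5 ] turn 0.001
```

Emit:
jog_arm:
  commands: [20.4, -13.1, 4.5, 0, 20.4, -13.1, 4.5, 0, 20.4, -13.1, 4.5, 0, 20.4, -13.1, 4.5, 0, 20.4, -13.1, 4.5, 0, 20.4, -13.1, 4.5, 0, 20.4, -13.1, 4.5, 0, 20.4, -13.1, 4.5, 0]

```text
clock: 1.43
position: [0.6098, -0.242, 0.139]
eef_rot: [[0.998, 0.06, -0.002], [0.06, -0.998, 0.001], [-0.002, -0.001, -1.0]]
ft_force: [-0.5, -1.2, 0.3]
gripper_width: 0.0878
```

```bash
cat > look.py <<'E'
import sys;from h import *;from rig import *
n,x,y,z=sys.argv[1],*map(float,sys.argv[2:5])
c=read_camera("wrist");np.savez(f"pics/{n}.npz",**c)
cv2.imwrite(f"pics/{n}.png",c["img"][:,:,::-1])
print("disc",disc(c,(x,y),z),"pix",pix(c,(x,y,z)).round())
go((x,y,z))
E
python3 look.py w1 .6105 -.2418 .026
```

```text
disc [ 6.108e-01 -2.446e-01  3.000e-02  2.550e-02  1.986e+03] pix [316. 187.]
t 1.48 p [ 0.6088 -0.2432  0.1395] yaw 0.0586 F [-1.3  0.1  0.4] w 0.0881 shift cm [ 0.2  -0.12 11.35] turn 0.003
```

View pics/w1.png

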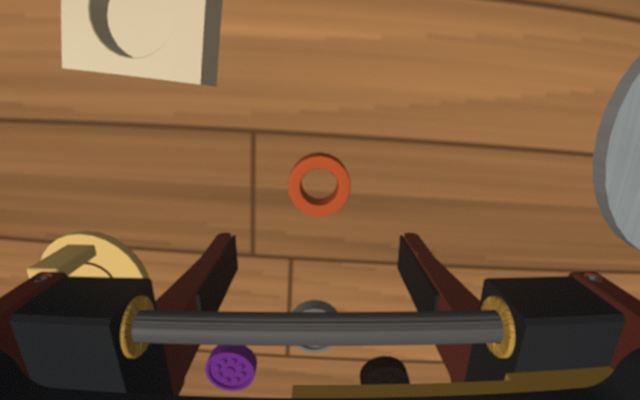

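The wrist view shows the ring at (319,185), centred between the open fingers and with nothing nearby. I'll descend.

Emit:
jog_arm:
  commands: [0.1, 0, 3, 0, 0.1, 0, 6, 0, 0.1, 0, 9, 0, 0.1, 0, 11, 0, 0.1, 0, 12.3, 0, 0.1, 0, 13.1, 0, 0.1, 0, 13.5, 0, 0.1, 0, 13.5, 0]

```text
clock: 2.15
position: [0.6099, -0.2444, 0.0054]
eef_rot: [[0.998, 0.056, -0.0], [0.056, -0.998, 0.0], [-0.0, -0.0, -1.0]]
ft_force: [-0.4, -0.8, 0.1]
gripper_width: 0.0876
```

Emit:
jog_arm:
  commands: [0, 0, 0, 0, 0, 0, 0, 0, 0, 0, 0, 0, 0, 0, 0, 0, 0, 0, 0, 0, 0, 0, 0, 0, 0, 0, 0, 0, 0, 0, 0, 0]
  gripper: -1
  force: 15

```text
clock: 2.82
position: [0.6101, -0.2437, 0.0054]
eef_rot: [[0.998, 0.057, -0.0], [0.057, -0.998, 0.0], [-0.0, -0.0, -1.0]]
ft_force: [-0.0, -1.4, 1.2]
gripper_width: 0.0378
```

Opening of 38 mm is less than the ring's 60 mm, so I'm checking what happened.

```bash
python3 look.py w2 .6105 -.2418 .026
```

```text
disc [ 6.105e-01 -2.443e-01  3.010e-02  2.550e-02  4.393e+03] pix [312. 247.]
t 2.87 p [ 0.6101 -0.2437  0.0053] yaw 0.0568 F [ 0.1  0.6 -0.3] w 0.0341 shift cm [ 0.05 -0.19 -2.07] turn 0.001
```

View pics/w2.png

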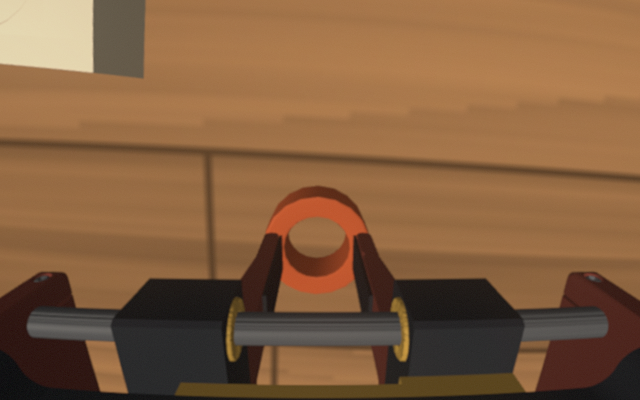

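The ring hasn't moved and the fingers look as if they hover over it. I'll check the fingertip heights with the depth map.

Run:
```python
from h import *
c=dict(np.load("pics/w2.npz"));W=world(c)
for uv in((271,240),(275,238),(268,260),(362,238),(368,245),(372,262),(365,250),(260,300),(316,200),(316,275),(316,160)): print(uv,c["img"][uv[1],uv[0]],W[uv[1],uv[0]].round(4))
for y in(-.03,-.017,0,.017,.03): print(y,pix(c,(.6101,-.2437+y,.0053)),pix(c,(.6101,-.2437+y,.03)))
c=dict(np.load("pics/w1.npz"));W=world(c)
for uv in((228,240),(232,238),(405,240),(410,240),(225,260)): print("w1",uv,c["img"][uv[1],uv[0]],W[uv[1],uv[0]].round(4))
```

```text
(271, 240) [64 35 24] [ 0.6198 -0.2207  0.04  ]
(275, 238) [64 33 24] [ 0.6201 -0.2225  0.0379]
(268, 260) [62 32 23] [ 0.6202 -0.2224  0.0623]
(362, 238) [66 36 27] [ 0.6225 -0.2669  0.0376]
(368, 245) [64 34 26] [ 0.6232 -0.2685  0.0473]
(372, 262) [63 32 22] [ 0.6224 -0.2679  0.0636]
(365, 250) [65 35 27] [ 0.6233 -0.2661  0.0535]
(260, 300) [53 26 21] [ 0.6195 -0.2237  0.0919]
(316, 200) [193  88  48] [ 0.6378 -0.2424  0.0254]
(316, 275) [108  52  30] [ 0.592  -0.245   0.0235]
(316, 160) [114  81  51] [ 0.6551 -0.2414  0.0009]
-0.03 [364.12242324 236.36830199] [370.29441984 254.12331638]
-0.017 [343.15813463 235.28692888] [346.60252397 252.9520008 ]
0 [315.61096492 233.83666197] [315.43922236 251.35484994]
0.017 [287.98500293 232.34893536] [284.17344749 249.68837472]
0.03 [266.85487727 231.18840372] [260.26612957 248.37055522]
w1 (228, 240) [53 30 21] [ 0.6177 -0.1969  0.1729]
w1 (232, 238) [38 26 20] [ 0.6175 -0.1981  0.1696]
w1 (405, 240) [60 34 24] [ 0.6223 -0.2876  0.1707]
w1 (410, 240) [58 34 23] [ 0.6245 -0.2886  0.1756]
w1 (225, 260) [33 26 19] [ 0.613  -0.1986  0.1855]
```

Depth puts the fingertips about 28 mm above where the reported TCP says they should be. I'll cross-check with the scene camera.

Run:
```python
from h import *;from rig import *
c=read_camera("scene");np.savez("pics/s1.npz",**c);go((.6105,-.2441,.1))
W=world(c);u,v=pix(c,(.61,-.244,.03)).astype(int);print(u,v)
a=cv2.resize(c["img"][v-60:v+40,u-65:u+65],None,fx=5,fy=5,interpolation=cv2.INTER_CUBIC);cv2.imwrite("pics/s1.png",a[:,:,::-1])
m=(np.hypot(W[...,0]-.61,W[...,1]+.244)<.06)&(c["z_map"]>0)&(c["img"].max(2)<80)&(W[...,2]<.08)
P=W[m];P=P[np.argsort(P[:,2])];print(len(P),P[::max(1,len(P)//15)].round(3))
```

```text
t 2.92 p [ 0.6101 -0.2437  0.0053] yaw 0.0568 F [ 0.1 -0.3  0.4] w 0.0297 shift cm [ 0.04  0.04 -9.47] turn 0.001
235 153
11 [[ 0.615 -0.218  0.037]
 [ 0.624 -0.262  0.038]
 [ 0.614 -0.219  0.04 ]
 [ 0.622 -0.258  0.041]
 [ 0.612 -0.215  0.043]
 [ 0.604 -0.214  0.044]
 [ 0.621 -0.214  0.044]
 [ 0.607 -0.214  0.045]
 [ 0.603 -0.215  0.046]
 [ 0.609 -0.214  0.046]
 [ 0.624 -0.258  0.047]]
```

View pics/s1.png

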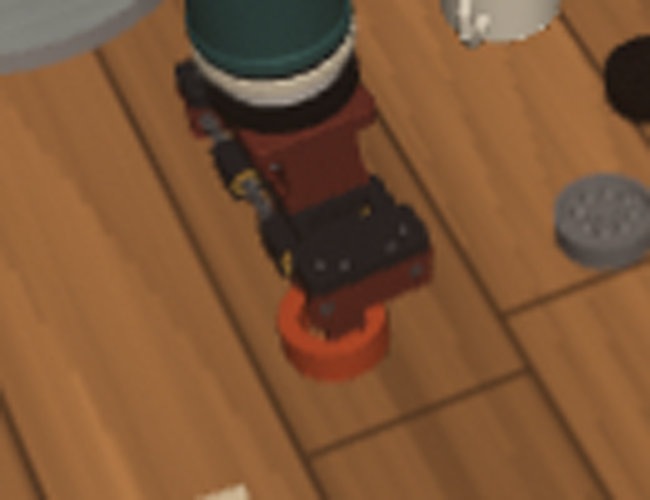

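The scene crop shows the shut-ish fingers hovering over the ring's bore. The ring is untouched, and the tips are really about 28 mm above the reported TCP height. I'll raise, open and re-descend with that offset, watching the force.

Emit:
jog_arm:
  commands: [0, 0, -2, 0, 0, 0, -3, 0, 0, 0, -3, 0, 0, 0, -3, 0, 0, 0, -3, 0, 0, 0, -3, 0, 0, 0, -3, 0, 0, 0, -3, 0]
  gripper: 1

```text
clock: 3.58
position: [0.6097, -0.2436, 0.0347]
eef_rot: [[0.998, 0.057, -0.001], [0.057, -0.998, 0.001], [-0.001, -0.001, -1.0]]
ft_force: [-0.4, -0.5, -0.3]
gripper_width: 0.08
```

Emit:
jog_arm:
  commands: [0, 0, 0, 0, 0, 0, 0, 0, 0, 0, 0, 0, 0, 0, 1, 0, 0, 0, 2.5, 0, 0, 0, 3.5, 0, 0, 0, 4.3, 0, 0, 0, 4.3, 0]

```text
clock: 4.25
position: [0.6084, -0.2429, -0.0101]
eef_rot: [[0.998, 0.057, -0.004], [0.057, -0.998, 0.002], [-0.003, -0.002, -1.0]]
ft_force: [0.3, 0.2, 0.0]
gripper_width: 0.0876
```

```bash
cat > tips.py <<'E'
import sys;from h import *;from rig import *
n=sys.argv[1];c=read_camera("wrist");np.savez(f"pics/{n}.npz",**c);cv2.imwrite(f"pics/{n}.png",c["img"][:,:,::-1])
go((.6105,-.2441,.1));p=np.array(read_state()["position"]);W=world(c)
m=(np.hypot(*(W[...,:2]-p[:2]).transpose(2,0,1))<.075)&(c["z_map"]>0)&(c["z_map"]<.5)&(W[...,2]>p[2]-.01)&(W[...,2]<p[2]+.08)&(c["img"].max(2)<72)
for s in(1,-1):
    P=W[m&((W[...,1]-p[1])*s>.01)]
    if len(P): P=P[np.argsort(P[:,2])];print(len(P),P[[3,10,30,80]].round(4))
E
python3 tips.py w3
```

```text
t 4.3 p [ 0.6091 -0.2432 -0.0091] yaw 0.0568 F [0.1 0.2 1.4] w 0.0873 shift cm [  0.11   0.08 -10.91] turn 0.001
2585 [[ 0.5972 -0.2004  0.0162]
 [ 0.6023 -0.2001  0.0166]
 [ 0.6163 -0.1995  0.0177]
 [ 0.6172 -0.1921  0.0195]]
2513 [[ 0.6181 -0.2875  0.0168]
 [ 0.6225 -0.29    0.0173]
 [ 0.6176 -0.2873  0.0182]
 [ 0.6185 -0.2872  0.0202]]
```

The tips sit at 16–17 mm with reported z at −9 mm and no force, so the offset is about +25.5 mm. Going down 1.1 cm more, then closing.

Emit:
jog_arm:
  commands: [0.1, 0, 0.4, 0, 0.1, 0, 0.8, 0, 0.1, 0, 1.1, 0, 0.1, 0, 1.1, 0]

```text
clock: 4.63
position: [0.6109, -0.2436, -0.0191]
eef_rot: [[0.998, 0.057, -0.0], [0.057, -0.998, 0.0], [-0.0, -0.0, -1.0]]
ft_force: [-0.2, 0.4, -0.4]
gripper_width: 0.0879
```

Emit:
jog_arm:
  commands: [0, 0, 0, 0, 0, 0, 0, 0, 0, 0, 0, 0, 0, 0, 0, 0, 0, 0, 0, 0, 0, 0, 0, 0, 0, 0, 0, 0, 0, 0, 0, 0]
  gripper: -1
  force: 15

```text
clock: 5.3
position: [0.6112, -0.2438, -0.0185]
eef_rot: [[0.998, 0.057, 0.0], [0.057, -0.998, -0.0], [0.0, 0.0, -1.0]]
ft_force: [-0.1, 0.1, 1.8]
gripper_width: 0.0585
```

Gripped at 58.5 mm. Lifting and carrying it to above the setter.

Emit:
jog_arm:
  commands: [0, 0, -2, 0, 0, 0, -5, 0, 0, 0, -8, 0, 0, 0, -11, 0, 0, 0, -12, 0, 0, 0, -12, 0]

```text
clock: 5.8
position: [0.6133, -0.2448, 0.1044]
eef_rot: [[0.998, 0.057, 0.005], [0.057, -0.998, -0.003], [0.005, 0.003, -1.0]]
ft_force: [0.1, -1.0, -0.8]
gripper_width: 0.0585
```

```bash
python3 -c "
from h import *
go((.475,.009,.1))"
```

```text
t 5.8 p [ 0.6133 -0.2448  0.1044] yaw 0.0568 F [ 0.1 -1.  -0.8] w 0.0585 shift cm [-12.37 -26.13   0.3 ] turn 0.001
```

Emit:
jog_arm:
  commands: [-1.9, -4, 0, 0, -3.8, -8, 0, 0, -5.7, -12, 0, 0, -7.6, -16, 0, 0, -9.4, -20, 0, 0, -11, -23.5, 0, 0, -12.1, -26, 0, 0, -12.1, -26, 0, 0]

```text
clock: 6.47
position: [0.4681, 0.0142, 0.0989]
eef_rot: [[0.998, 0.06, -0.009], [0.06, -0.998, 0.003], [-0.009, -0.004, -1.0]]
ft_force: [-0.2, 0.0, -0.3]
gripper_width: 0.0587
```

Emit:
jog_arm:
  commands: [0, 0, 0, 0, 0, 0, 0, 0, 0, 0, 0, 0]

```text
clock: 6.72
position: [0.4763, 0.0081, 0.1008]
eef_rot: [[0.998, 0.056, -0.0], [0.056, -0.998, -0.0], [-0.0, 0.0, -1.0]]
ft_force: [0.7, -0.3, -0.6]
gripper_width: 0.0586
```

```bash
cat > seat.py <<'E'
import sys;from h import *;from rig import *
n=sys.argv[1];c=read_camera("wrist");np.savez(f"pics/{n}.npz",**c);cv2.imwrite(f"pics/{n}.png",c["img"][:,:,::-1])
go((.475,.009,.1));W=world(c);im=c["img"].astype(int)
buff=(im[...,0]>120)&(im[...,0]-im[...,2]>45)&(im[...,1]>100)
near=np.hypot(W[...,0]-.475,W[...,1]-.009)<.08
for nm,z in(("base",.012),("uprights",.07)):
    m=(near&(abs(W[...,2]-z)<.006)).astype(np.uint8)
    k,l,st,ce=cv2.connectedComponentsWithStats(m)
    for i in range(1,k):
        if st[i,4]>60:
            q=np.ascontiguousarray(W[l==i][:,:2].astype(np.float32));print(nm,st[i,4],np.round(cv2.minEnclosingCircle(q),4) if 0 else cv2.minEnclosingCircle(q),cv2.minAreaRect(q),np.median(W[l==i][:,2]).round(4))
E
python3 seat.py w4
```

```text
t 6.77 p [0.4764 0.0079 0.1009] yaw 0.0556 F [-1.   0.  -0.8] w 0.0587 shift cm [-0.13 -0.11  0.09] turn -0.0
base 10059 ((0.47546812891960144, 0.005928155966103077), 0.06504975259304047) ((0.4875290095806122, 0.006891123950481415), (0.10488630086183548, 0.12890730798244476), 2.218092918395996) 0.0118
base 452 ((0.4206288456916809, 0.0036574695259332657), 0.029235659167170525) ((0.4261845648288727, 0.00393529050052166), (0.023109758272767067, 0.05829961597919464), 3.112607002258301) 0.0117
uprights 1028 ((0.5221584439277649, 0.008854283019900322), 0.01722821407020092) ((0.5223363041877747, 0.008857730776071548), (0.01365747582167387, 0.03319968283176422), 3.5890939235687256) 0.0694
uprights 402 ((0.43321818113327026, 0.00367512134835124), 0.01643458567559719) ((0.43172264099121094, 0.0036002732813358307), (0.007717746309936047, 0.03257514163851738), 2.8650946617126465) 0.0687
```

View pics/w4.png

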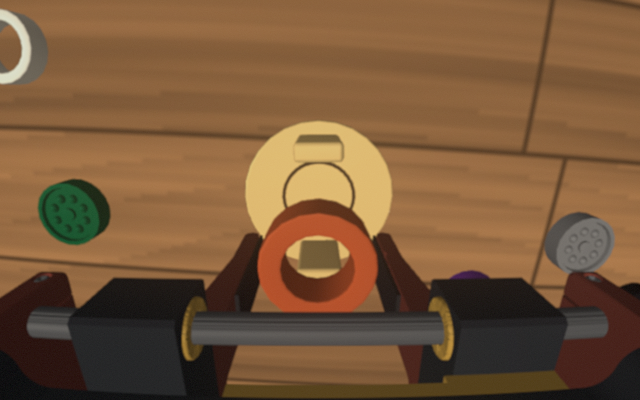

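The ring is held level at (318,260), and the seat circle is at (319,193) between the uprights. I'll measure the held ring in the same view.

Run:
```python
from h import *
c=dict(np.load("pics/w4.npz"));W=world(c);i=c["img"].astype(int)
m=(i[...,0]>150)&(i[...,2]<90)&(i[...,1]<110)&(W[...,2]>.1)
P=W[m];print(len(P),np.percentile(P[:,2],[5,50,95]));z=np.median(P[:,2])
print(disc(c,(.476,.007),z,.045,.004))
```

```text
5693 [0.14387392 0.14490812 0.14591486]
[4.852e-01 7.600e-03 3.840e-02 1.448e-01 6.972e+03]
```

```bash
cat >> h.py <<'E'
def ringfit(c,m):
    """circle fitted to the outer hull of the masked points (Kasa)"""
    P=world(c)[m].astype(np.float32);h=cv2.convexHull(np.ascontiguousarray(P[:,:2]))[:,0]
    s=np.linalg.lstsq(np.c_[2*h,np.ones(len(h))],(h**2).sum(1),rcond=None)[0]
    return np.round([s[0],s[1],np.sqrt(s[2]+s[0]**2+s[1]**2),np.median(P[:,2])],4),np.round(cv2.minEnclosingCircle(h)[0],4)
E
python3 - <<'E'
from h import *
c=dict(np.load("pics/w4.npz"));W=world(c);i=c["img"].astype(int)
m=(i[...,0]>150)&(i[...,2]<90)&(i[...,1]<110)&(abs(W[...,2]-.145)<.003)
print(ringfit(c,m))
# dark seat circle on the base
n=(np.hypot(W[...,0]-.4755,W[...,1]-.006)<.036)&(abs(W[...,2]-.012)<.004)&(i[...,0]<130)
print(n.sum(),ringfit(c,n))
E
```

```text
(array([0.4756, 0.0073, 0.0291, 0.1449]), array([0.4754, 0.0069]))
247 (array([0.4752, 0.0059, 0.0311, 0.0122]), array([0.4751, 0.0058]))
```

Emit:
jog_arm:
  commands: [0, 0.1, 1.5, 0, 0, 0.1, 3, 0, 0, 0.1, 5, 0, 0, 0.1, 7, 0, 0, 0.1, 8.5, 0, 0, 0.1, 9.7, 0, 0, 0.1, 10.2, 0, 0, 0.1, 10.2, 0]

```text
clock: 7.43
position: [0.4753, 0.0072, -0.0018]
eef_rot: [[0.998, 0.055, -0.002], [0.055, -0.998, 0.0], [-0.002, -0.0, -1.0]]
ft_force: [-0.0, 0.2, -1.1]
gripper_width: 0.0582
```

Emit:
jog_arm:
  commands: [0, 0, 0, 0, 0, 0, 0.1, 0, 0, 0, 0.2, 0, 0, 0, 0.3, 0, 0, 0, 0.35, 0, 0, 0, 0.4, 0, 0, 0, 0.4, 0, 0, 0, 0.4, 0]

```text
clock: 8.1
position: [0.4756, 0.008, -0.0046]
eef_rot: [[0.998, 0.057, 0.0], [0.057, -0.998, 0.0], [0.0, -0.0, -1.0]]
ft_force: [-0.6, -1.1, -0.4]
gripper_width: 0.0584
```

Emit:
jog_arm:
  commands: [0, 0, 0.05, 0, 0, 0, 0.1, 0, 0, 0, 0.15, 0, 0, 0, 0.15, 0, 0, 0, 0.15, 0]

```text
clock: 8.52
position: [0.4755, 0.008, -0.0062]
eef_rot: [[0.998, 0.057, -0.0], [0.057, -0.998, 0.0], [-0.0, -0.0, -1.0]]
ft_force: [-0.3, 0.1, -1.5]
gripper_width: 0.0584
```

```bash
python3 -c "
from h import *
go((.475,.009,-.0065))"
python3 - <<'E'
from h import *;from rig import *
c=read_camera("wrist");np.savez("pics/w5.npz",**c);W=world(c);i=c["img"].astype(int)
m=(i[...,0]>150)&(i[...,2]<90)&(i[...,1]<110)&(np.hypot(W[...,0]-.475,W[...,1]-.007)<.05)
print(np.median(W[m][:,2]));m&=abs(W[...,2]-np.median(W[m][:,2]))<.003;print(ringfit(c,m))
E
```

```text
t 8.52 p [ 0.4755  0.008  -0.0062] yaw 0.0568 F [-0.3  0.1 -1.5] w 0.0584 shift cm [-0.05 -0.1   0.03] turn 0.001
0.03796749484174311
(array([0.4753, 0.0072, 0.0289, 0.038 ]), array([0.4748, 0.007 ]))
```

Its top is at 38 mm, right at seated height, but 1 mm off in y. I'll correct that, then lower to contact.

Emit:
jog_arm:
  commands: [0, 0, -0.1, 0, 0, 0.1, -0.1, 0, 0, 0.1, -0.1, 0, 0, 0.1, -0.05, 0, 0, 0.1, 0, 0, 0, 0.1, 0.05, 0, 0, 0.1, 0.1, 0, 0, 0.1, 0.1, 0]

```text
clock: 9.23
position: [0.4757, 0.007, -0.0065]
eef_rot: [[0.998, 0.057, 0.0], [0.057, -0.998, 0.0], [0.0, -0.0, -1.0]]
ft_force: [-1.6, -0.2, 8.8]
gripper_width: 0.0584
```

Contact at 8.8 N. I'll release gently and then rise.

Emit:
jog_arm:
  commands: [0, 0, 0, 0, 0, 0, 0, 0, 0, 0, 0, 0, 0, 0, 0, 0, 0, 0, 0, 0, 0, 0, 0, 0]
  gripper: 1

```text
clock: 9.73
position: [0.4756, 0.007, -0.0072]
eef_rot: [[0.998, 0.057, -0.0], [0.057, -0.998, 0.0], [-0.0, -0.0, -1.0]]
ft_force: [-0.1, -0.2, -0.1]
gripper_width: 0.0875
```

Emit:
jog_arm:
  commands: [0, 0, -1, 0, 0, 0, -3, 0, 0, 0, -6, 0, 0, 0, -9, 0, 0, 0, -11, 0, 0, 0, -11, 0, 0, 0, -11, 0]

```text
clock: 10.32
position: [0.4766, 0.0069, 0.1037]
eef_rot: [[0.998, 0.057, 0.003], [0.057, -0.998, -0.0], [0.003, 0.0, -1.0]]
ft_force: [-0.6, -0.7, -1.1]
gripper_width: 0.0878
```

Run:
```python
from h import *;from rig import *
c=read_camera("wrist");np.savez("pics/w6.npz",**c);W=world(c);i=c["img"].astype(int)
m=(i[...,0]>150)&(i[...,2]<90)&(i[...,1]<110)&(np.hypot(W[...,0]-.475,W[...,1]-.007)<.05)&(abs(W[...,2]-.038)<.003)
print(ringfit(c,m));b=(np.hypot(W[...,0]-.475,W[...,1]-.006)<.07)&(abs(W[...,2]-.012)<.004);print(ringfit(c,b))
go((.4415,-.2465,.1))
```

```text
(array([0.4751, 0.006 , 0.0289, 0.0377]), array([0.4754, 0.0061]))
(array([0.4754, 0.0059, 0.0646, 0.0117]), array([0.4754, 0.0058]))
t 10.37 p [0.4755 0.007  0.1026] yaw 0.0568 F [ 0.4 -0.8 -0.1] w 0.0876 shift cm [-4.83 25.12  0.26] turn 0.001
```

The spacer is centred to within 0.5 mm. Next, the grey roundel.

Emit:
jog_arm:
  commands: [-0.8, 4.1, 0, 0, -1.6, 8.2, 0, 0, -2.4, 12.3, 0, 0, -3.2, 16.4, 0, 0, -4, 20.4, 0, 0, -4.7, 23.5, 0, 0, -5, 25.2, 0, 0, -5, 25.2, 0, 0]

```text
clock: 11.03
position: [0.4391, -0.2507, 0.1011]
eef_rot: [[0.999, 0.053, -0.002], [0.053, -0.999, 0.0], [-0.002, -0.0, -1.0]]
ft_force: [0.4, 0.0, 1.2]
gripper_width: 0.0878
```

Emit:
jog_arm:
  commands: [0, 0, 0, 0, 0, 0, 0, 0, 0, 0, 0, 0]

```text
clock: 11.28
position: [0.4394, -0.2456, 0.102]
eef_rot: [[0.998, 0.058, -0.002], [0.058, -0.998, 0.002], [-0.002, -0.002, -1.0]]
ft_force: [-0.1, -0.1, 0.3]
gripper_width: 0.088
```

```bash
python3 look.py w7 .4402 -.2475 .017
```

```text
disc [ 4.407e-01 -2.500e-01  3.020e-02  1.510e-02  3.683e+03] pix [318. 195.]
t 11.33 p [ 0.4397 -0.2457  0.1023] yaw 0.0584 F [0.3 0.7 0.8] w 0.0877 shift cm [0.05 0.19 8.53] turn 0.002
```

View pics/w7.png

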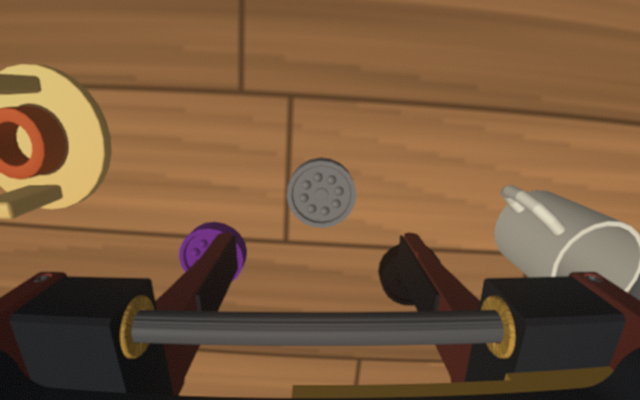

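The grey roundel with petal relief is at (321,192). The mug (570,240), purple (213,252) and black pieces are clear of the fingers. Descending.

Emit:
jog_arm:
  commands: [0.2, 0.3, 2, 0, 0.2, 0.3, 5, 0, 0.2, 0.3, 8, 0, 0.2, 0.3, 10, 0, 0.2, 0.3, 11.3, 0, 0.2, 0.3, 12, 0, 0.2, 0.3, 12.3, 0, 0.2, 0.3, 12.3, 0]

```text
clock: 12.0
position: [0.4423, -0.2496, -0.0203]
eef_rot: [[0.998, 0.058, -0.0], [0.058, -0.998, 0.0], [-0.0, -0.001, -1.0]]
ft_force: [0.2, -1.1, -0.3]
gripper_width: 0.0881
```

Emit:
jog_arm:
  commands: [0, 0, 0, 0, 0, 0, 0, 0, 0, 0, 0, 0, 0, 0, 0, 0, 0, 0, 0, 0, 0, 0, 0, 0, 0, 0, 0, 0, 0, 0, 0, 0]
  gripper: -1
  force: 15

```text
clock: 12.67
position: [0.4425, -0.2505, -0.0196]
eef_rot: [[0.998, 0.057, 0.001], [0.057, -0.998, -0.0], [0.001, 0.0, -1.0]]
ft_force: [-0.4, 1.4, 7.0]
gripper_width: 0.0598
```

Emit:
jog_arm:
  commands: [0, 0, -2, 0, 0, 0, -5, 0, 0, 0, -8, 0, 0, 0, -11, 0, 0, 0, -14, 0, 0, 0, -15, 0, 0, 0, -15, 0, 0, 0, -15, 0]

```text
clock: 13.33
position: [0.442, -0.2502, 0.1294]
eef_rot: [[0.998, 0.057, 0.0], [0.057, -0.998, -0.0], [0.0, 0.0, -1.0]]
ft_force: [0.3, -0.5, -1.6]
gripper_width: 0.0595
```

```bash
python3 -c "
from h import *
go((.476,.007,.128))"
```

```text
t 13.33 p [ 0.442  -0.2502  0.1294] yaw 0.0567 F [ 0.3 -0.5 -1.6] w 0.0595 shift cm [  4.85 -25.49   0.14] turn 0.001
```

Emit:
jog_arm:
  commands: [0.8, -4, 0, 0, 1.6, -8, 0, 0, 2.3, -12, 0, 0, 3.1, -16, 0, 0, 3.8, -20, 0, 0, 4.5, -23.5, 0, 0, 4.9, -25.5, 0, 0, 4.9, -25.5, 0, 0]

```text
clock: 14.0
position: [0.4748, 0.0109, 0.1274]
eef_rot: [[0.998, 0.06, -0.005], [0.06, -0.998, 0.002], [-0.004, -0.002, -1.0]]
ft_force: [-0.9, -0.4, -1.4]
gripper_width: 0.0597
```

Emit:
jog_arm:
  commands: [0, 0, 0, 0, 0, 0, 0, 0, 0, 0, 2, 0, 0, 0, 4, 0, 0, 0, 6, 0, 0, 0, 7, 0, 0, 0, 7, 0, 0, 0, 7, 0]

```text
clock: 14.67
position: [0.4758, 0.0059, 0.0591]
eef_rot: [[0.998, 0.055, -0.002], [0.055, -0.998, 0.0], [-0.002, -0.0, -1.0]]
ft_force: [0.5, 1.0, -0.5]
gripper_width: 0.0596
```

```bash
cat > grey.py <<'E'
import sys;from h import *;from rig import *
c=read_camera("wrist");n=sys.argv[1];np.savez(f"pics/{n}.npz",**c);cv2.imwrite(f"pics/{n}.png",c["img"][:,:,::-1])
W=world(c);i=c["img"].astype(int);go((.476,.007,.0184))
near=(np.hypot(W[...,0]-.476,W[...,1]-.007)<.042)&(i.max(2)-i.min(2)<20)&(i.max(2)>float(sys.argv[2]))&(W[...,2]>.03)
z=np.median(W[near][:,2]);m=near&(abs(W[...,2]-z)<.004)
m=cv2.morphologyEx(m.astype(np.uint8),cv2.MORPH_OPEN,np.ones((5,5)))>0
print(m.sum(),z,ringfit(c,m))
E
python3 grey.py w8 85
```

```text
t 14.72 p [0.4766 0.006  0.0598] yaw 0.0553 F [-0.2 -0.1 -0.6] w 0.0594 shift cm [-0.05 -0.1   4.14] turn -0.001
8687 0.09511674028099154 (array([0.4742, 0.0048, 0.0298, 0.0936]), array([0.474 , 0.0045]))
```

View pics/w8.png

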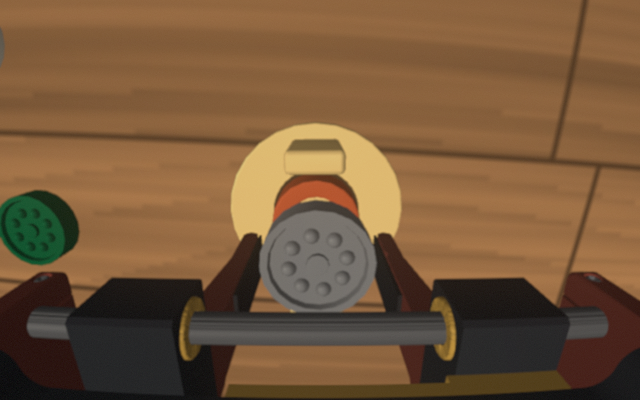

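The roundel is held relief up at (318,257), with the spacer under it. It needs +1 mm in x and +1 mm in y. Lowering.

Emit:
jog_arm:
  commands: [0.1, -0.1, 1, 0, 0.1, -0.1, 2, 0, 0.1, -0.1, 2.8, 0, 0.1, -0.1, 3.3, 0, 0.1, -0.1, 3.6, 0, 0.1, -0.1, 3.7, 0, 0.1, -0.1, 3.7, 0, 0.1, -0.1, 3.7, 0]

```text
clock: 15.38
position: [0.4779, 0.0081, 0.0231]
eef_rot: [[0.998, 0.057, 0.0], [0.057, -0.998, 0.0], [0.0, -0.0, -1.0]]
ft_force: [0.3, -0.1, -1.8]
gripper_width: 0.0597
```

```bash
python3 grey.py w9 85
```

```text
t 15.43 p [0.4779 0.0081 0.0232] yaw 0.0569 F [ 0.4  0.4 -0.9] w 0.0595 shift cm [-0.2   0.1   0.48] turn 0.001
8635 0.05903652514442616 (array([0.4761, 0.0069, 0.0297, 0.0576]), array([0.4761, 0.0066]))
```

Emit:
jog_arm:
  commands: [-0.1, 0.1, 0.05, 0, -0.1, 0.1, 0.15, 0, -0.1, 0.1, 0.2, 0, -0.1, 0.1, 0.25, 0, -0.1, 0.1, 0.3, 0, -0.1, 0.1, 0.35, 0, -0.1, 0.1, 0.35, 0, -0.1, 0.1, 0.35, 0]

```text
clock: 16.1
position: [0.4767, 0.0071, 0.0193]
eef_rot: [[0.998, 0.057, -0.0], [0.057, -0.998, 0.0], [-0.0, -0.0, -1.0]]
ft_force: [-0.1, -1.1, -1.2]
gripper_width: 0.0597
```

Emit:
jog_arm:
  commands: [0, 0, 0.05, 0, 0, 0, 0.1, 0, 0, 0, 0.1, 0, 0, 0, 0.1, 0]

```text
clock: 16.43
position: [0.4767, 0.007, 0.0184]
eef_rot: [[0.998, 0.057, 0.0], [0.057, -0.998, 0.0], [0.0, -0.0, -1.0]]
ft_force: [-0.4, -1.1, -0.3]
gripper_width: 0.0593
```

Emit:
jog_arm:
  commands: [0, 0, 0.05, 0, 0, 0, 0.05, 0, 0, 0, 0.1, 0, 0, 0, 0.1, 0]

```text
clock: 16.77
position: [0.4768, 0.0071, 0.0183]
eef_rot: [[0.998, 0.057, 0.0], [0.057, -0.998, 0.0], [0.0, -0.0, -1.0]]
ft_force: [-3.0, 0.1, 13.2]
gripper_width: 0.0591
```

```bash
python3 grey.py w10 85
```

```text
t 16.82 p [0.4768 0.0071 0.0183] yaw 0.0569 F [-3.   0.4 13. ] w 0.0594 shift cm [-0.08  0.   -0.01] turn 0.001
8555 0.05430963874897708 (array([0.4751, 0.006 , 0.0296, 0.0529]), array([0.4751, 0.0058]))
```

Contact at 13 N, centred at (0.4751, 0.0060). Releasing and rising to clear.

Emit:
jog_arm:
  commands: [0, 0, -0.05, 0, 0, 0, -0.05, 0, 0, 0, -0.05, 0, 0, 0, -0.05, 0, 0, 0, -0.05, 0, 0, 0, -0.05, 0]
  gripper: 1

```text
clock: 17.32
position: [0.4766, 0.0071, 0.0177]
eef_rot: [[0.998, 0.057, -0.0], [0.057, -0.998, 0.0], [-0.0, -0.0, -1.0]]
ft_force: [-0.4, -0.4, 0.6]
gripper_width: 0.0878
```

Emit:
jog_arm:
  commands: [0, 0, -1, 0, 0, 0, -3, 0, 0, 0, -6, 0, 0, 0, -8, 0, 0, 0, -9, 0, 0, 0, -9, 0, 0, 0, -9, 0]

```text
clock: 17.9
position: [0.477, 0.007, 0.108]
eef_rot: [[0.998, 0.057, 0.001], [0.057, -0.998, -0.0], [0.001, 0.0, -1.0]]
ft_force: [-0.8, -0.4, -0.4]
gripper_width: 0.0881
```

```bash
python3 grey.py w11 85; python3 -c "
from h import *
go((.5906,.2765,.107))"
```

```text
t 17.95 p [0.4762 0.0071 0.1073] yaw 0.0568 F [-0.2  0.2 -0.3] w 0.0877 shift cm [-0.02  0.01  8.89] turn 0.001
3844 0.054885571545655064 (array([0.4757, 0.0057, 0.0289, 0.0529]), array([0.4752, 0.0058]))
t 17.95 p [0.4762 0.0071 0.1073] yaw 0.0568 F [-0.2  0.2 -0.3] w 0.0877 shift cm [ 12.95 -26.25   0.03] turn 0.001
```

The roundel stayed put and centred. Next, the white ring.

Emit:
jog_arm:
  commands: [1.8, -3.7, 0, 0, 3.6, -7.4, 0, 0, 5.4, -11.1, 0, 0, 7.2, -14.8, 0, 0, 9, -18.5, 0, 0, 10.8, -22.2, 0, 0, 12.2, -25, 0, 0, 13, -26.2, 0, 0]

```text
clock: 18.62
position: [0.5919, 0.28, 0.1058]
eef_rot: [[0.998, 0.059, -0.001], [0.059, -0.998, 0.001], [-0.001, -0.001, -1.0]]
ft_force: [0.1, 0.3, 0.3]
gripper_width: 0.0877
```

Emit:
jog_arm:
  commands: [0, 0, 0, 0, 0, 0, 0, 0, 0, 0, 0, 0, 0, 0, 0, 0]

```text
clock: 18.95
position: [0.5904, 0.2745, 0.1071]
eef_rot: [[0.998, 0.056, -0.002], [0.056, -0.998, -0.001], [-0.002, 0.001, -1.0]]
ft_force: [0.5, 0.3, -0.3]
gripper_width: 0.088
```

```bash
python3 look.py w12 .5906 .2765 .02
```

```text
disc [5.904e-01 2.736e-01 3.000e-02 1.940e-02 1.890e+03] pix [314. 195.]
t 19.0 p [0.5907 0.2745 0.1074] yaw 0.0556 F [ 0.2  1.  -0.6] w 0.0876 shift cm [ 0.01 -0.2   8.74] turn -0.0
```

Emit:
jog_arm:
  commands: [0.1, 0, 2, 0, 0.1, 0, 5, 0, 0.1, 0, 8, 0, 0.1, 0, 10, 0, 0.1, 0, 11.4, 0, 0.1, 0, 12.2, 0, 0.1, 0, 12.5, 0, 0.1, 0, 12.5, 0]

```text
clock: 19.67
position: [0.5923, 0.2754, -0.0173]
eef_rot: [[0.998, 0.056, -0.001], [0.056, -0.998, -0.0], [-0.001, 0.0, -1.0]]
ft_force: [0.0, 0.0, -0.1]
gripper_width: 0.0881
```

Emit:
jog_arm:
  commands: [0, 0, 0, 0, 0, 0, 0, 0, 0, 0, 0, 0, 0, 0, 0, 0, 0, 0, 0, 0, 0, 0, 0, 0, 0, 0, 0, 0, 0, 0, 0, 0]
  gripper: -1
  force: 12

```text
clock: 20.33
position: [0.5931, 0.2763, -0.0164]
eef_rot: [[0.998, 0.057, 0.001], [0.057, -0.998, 0.0], [0.001, -0.0, -1.0]]
ft_force: [-1.3, 0.0, 6.2]
gripper_width: 0.06
```

Emit:
jog_arm:
  commands: [0, 0, -2, 0, 0, 0, -5, 0, 0, 0, -8, 0, 0, 0, -11, 0, 0, 0, -14, 0, 0, 0, -16, 0, 0, 0, -16, 0, 0, 0, -16, 0]

```text
clock: 21.0
position: [0.5932, 0.2763, 0.1437]
eef_rot: [[0.998, 0.057, 0.002], [0.057, -0.998, 0.001], [0.002, -0.001, -1.0]]
ft_force: [-1.1, 0.3, -1.3]
gripper_width: 0.0599
```

```bash
python3 -c "
from h import *
go((.4767,.007,.142))"
```

```text
t 21.0 p [0.5932 0.2763 0.1437] yaw 0.0568 F [-1.1  0.3 -1.3] w 0.0599 shift cm [-13.16  26.23   0.12] turn 0.001
```

Emit:
jog_arm:
  commands: [-1.8, 3.6, 0, 0, -3.6, 7.2, 0, 0, -5.4, 10.8, 0, 0, -7.2, 14.4, 0, 0, -9, 18, 0, 0, -10.8, 21.6, 0, 0, -12.4, 24.6, 0, 0, -13.2, 26.2, 0, 0]

```text
clock: 21.67
position: [0.4714, 0.0046, 0.1406]
eef_rot: [[0.998, 0.055, -0.006], [0.055, -0.998, -0.0], [-0.006, -0.0, -1.0]]
ft_force: [-0.0, 0.4, -0.7]
gripper_width: 0.0601
```

Emit:
jog_arm:
  commands: [0, 0, 0, 0, 0, 0, 0, 0, 0, 0, 2, 0, 0, 0, 4, 0, 0, 0, 6, 0, 0, 0, 7, 0, 0, 0, 7, 0, 0, 0, 7, 0]

```text
clock: 22.33
position: [0.4753, 0.0082, 0.0719]
eef_rot: [[0.998, 0.058, -0.002], [0.058, -0.998, 0.001], [-0.002, -0.001, -1.0]]
ft_force: [-0.3, 0.4, -0.5]
gripper_width: 0.06
```

```bash
python3 grey.py w13 170
```

```text
t 22.38 p [0.476  0.0079 0.0726] yaw 0.0579 F [ 0.3 -0.5 -0.6] w 0.0598 shift cm [0.   0.09 5.42] turn 0.002
  return _methods._mean(a, axis=axis, dtype=dtype,
  ret = ret.dtype.type(ret / rcount)
Traceback (most recent call last):
  File "grey.py", line 7, in <module>
    print(m.sum(),z,ringfit(c,m))
                    ~~~~~~~^^^^^
  File "h.py", line 27, in ringfit
    P=world(c)[m].astype(np.float32);h=cv2.convexHull(np.ascontiguousarray(P[:,:2]))[:,0]
                                       ~~~~~~~~~~~~~~~~~~~~~~~~~~~~~~~~~~~~~~~~~~~~~^^^^^
TypeError: 'NoneType' object is not subscriptable
```

View pics/w13.png

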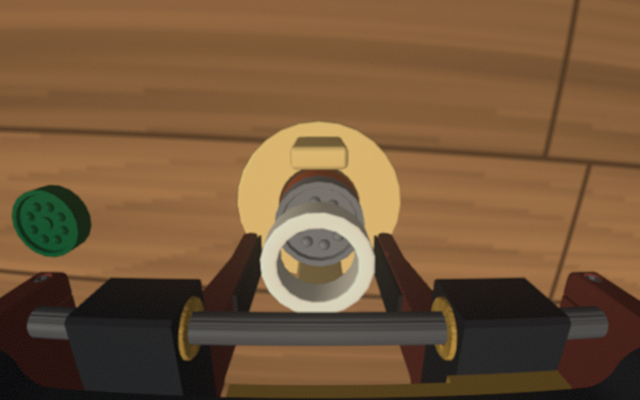

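The white ring is held level at (317,262), with the grey roundel under it at (318,220). I'll fix the mask, since the white is slightly warm.

```bash
sed -i 's/<20)/<(20 if float(sys.argv[2])<100 else 55))/' grey.py; sed 's/read_camera("wrist")/dict(np.load("pics\/w13.npz"))/' grey.py > g2.py; python3 g2.py w13b 170
```

```text
t 22.38 p [0.476  0.0079 0.0726] yaw 0.0579 F [ 0.3 -0.5 -0.6] w 0.0598 shift cm [0.   0.09 5.42] turn 0.002
4215 0.10783214139351541 (array([0.4722, 0.0072, 0.0294, 0.1078]), array([0.4722, 0.0073]))
```

Emit:
jog_arm:
  commands: [0.3, 0.1, 0.8, 0, 0.3, 0.1, 1.6, 0, 0.3, 0.1, 2.2, 0, 0.3, 0.1, 2.6, 0, 0.3, 0.1, 2.8, 0, 0.3, 0.1, 2.8, 0, 0.3, 0.1, 2.8, 0, 0.3, 0.1, 2.8, 0]

```text
clock: 23.05
position: [0.4789, 0.0061, 0.045]
eef_rot: [[0.998, 0.057, 0.0], [0.057, -0.998, 0.0], [0.0, -0.0, -1.0]]
ft_force: [-0.5, 0.6, -1.1]
gripper_width: 0.0603
```

```bash
python3 grey.py w14 170
```

```text
t 23.1 p [0.479  0.0061 0.0451] yaw 0.0567 F [ 0.2  0.2 -0.5] w 0.0598 shift cm [-0.29 -0.11  2.67] turn 0.001
4239 0.08098814044457803 (array([0.4758, 0.0052, 0.0293, 0.081 ]), array([0.4757, 0.0051]))
```

Emit:
jog_arm:
  commands: [-0.05, -0.07, 0.1, 0, -0.05, -0.07, 0.2, 0, -0.05, -0.07, 0.3, 0, -0.05, -0.07, 0.35, 0, -0.05, -0.07, 0.4, 0, -0.05, -0.07, 0.45, 0, -0.05, -0.07, 0.45, 0, -0.05, -0.07, 0.45, 0]

```text
clock: 23.77
position: [0.4782, 0.0068, 0.0403]
eef_rot: [[0.998, 0.057, -0.0], [0.057, -0.998, 0.0], [-0.0, -0.0, -1.0]]
ft_force: [-0.9, -0.8, 0.1]
gripper_width: 0.0602
```

Emit:
jog_arm:
  commands: [0, 0, 0.05, 0, 0, 0, 0.1, 0, 0, 0, 0.1, 0, 0, 0, 0.1, 0]

```text
clock: 24.1
position: [0.4783, 0.0068, 0.0396]
eef_rot: [[0.998, 0.057, 0.0], [0.057, -0.998, 0.0], [0.0, -0.0, -1.0]]
ft_force: [-0.9, 0.6, 4.0]
gripper_width: 0.06
```

```bash
python3 grey.py w15 170
```

```text
t 24.15 p [0.4783 0.0068 0.0396] yaw 0.0569 F [-0.8 -0.1  3.3] w 0.0598 shift cm [-0.23 -0.03  2.12] turn 0.001
4251 0.07560193481578674 (array([0.4751, 0.0058, 0.0294, 0.0756]), array([0.4749, 0.0057]))
```

Emit:
jog_arm:
  commands: [0, 0, 0, 0, 0, 0, 0.03, 0, 0, 0, 0.03, 0]

```text
clock: 24.4
position: [0.4783, 0.0068, 0.0395]
eef_rot: [[0.998, 0.057, 0.0], [0.057, -0.998, 0.0], [0.0, -0.0, -1.0]]
ft_force: [-2.8, -0.0, 9.1]
gripper_width: 0.0597
```

Seated and centred at (0.4751, 0.0058). Releasing and withdrawing.

Emit:
jog_arm:
  commands: [0, 0, -0.03, 0, 0, 0, -0.03, 0, 0, 0, -0.03, 0, 0, 0, -0.03, 0, 0, 0, -0.03, 0, 0, 0, -0.03, 0]
  gripper: 1

```text
clock: 24.9
position: [0.4781, 0.0068, 0.0392]
eef_rot: [[0.998, 0.057, -0.0], [0.057, -0.998, 0.0], [-0.0, -0.0, -1.0]]
ft_force: [-0.3, 0.2, 0.2]
gripper_width: 0.088
```

Emit:
jog_arm:
  commands: [0, 0, -1, 0, 0, 0, -3, 0, 0, 0, -6, 0, 0, 0, -9, 0, 0, 0, -11, 0, 0, 0, -12, 0, 0, 0, -12, 0, 0, 0, -12, 0]

```text
clock: 25.57
position: [0.478, 0.0068, 0.159]
eef_rot: [[0.998, 0.057, 0.0], [0.057, -0.998, 0.0], [0.0, -0.0, -1.0]]
ft_force: [-0.6, -0.4, -0.1]
gripper_width: 0.0879
```

```bash
python3 grey.py w16 170
python3 - <<'E'
from h import *;from rig import *
c=read_camera("scene");a=cv2.resize(c["img"][150:270,250:400],None,fx=3.5,fy=3.5,interpolation=cv2.INTER_CUBIC)
b=cv2.imread("pics/w16.png")[80:380,180:460];b=cv2.resize(b,(270,420))
cv2.imwrite("pics/fin.png",np.hstack([a[:,:,::-1],b]))
E
```

```text
t 25.62 p [0.4773 0.0069 0.1582] yaw 0.0568 F [-1.   0.2 -1. ] w 0.0876 shift cm [-1.000e-01 -1.000e-02  1.398e+01] turn 0.001
1643 0.07553130684064976 (array([0.4753, 0.0057, 0.0293, 0.0756]), array([0.4751, 0.0056]))
```

View pics/fin.png

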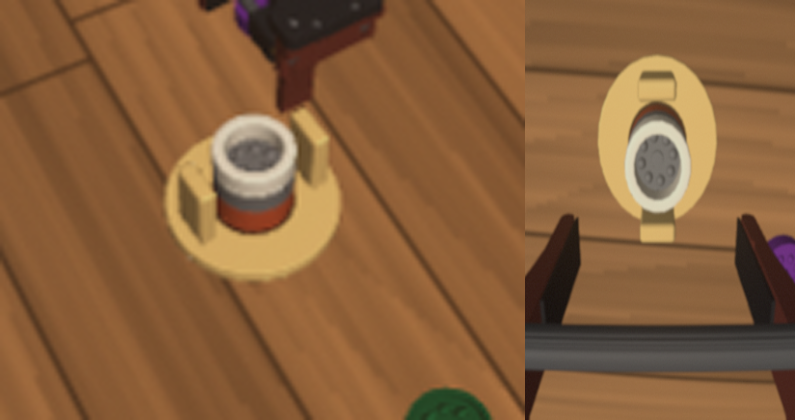

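The picture shows terracotta, grey and white stacked flat and concentric between the uprights, with the gripper clear. Handing in.

```bash
python3 -c "
from rig import *
print(hand_in())"
```

```text
the job is handed in; nothing more can be done
None
```

The setter is loaded in the order asked: terracotta spacer, then the grey roundel with its relief up, then the white retaining ring. I handed it in at about 26 s. Each piece was lowered in steps of about 1 mm or less to light contact (9–13 N), released, and checked in place before the next.

**Last checks:**
- **Position:** by wrist-camera depth, every piece lay within about 0.5 mm of the marked circle's centre.
- **Height:** the white ring's top was at 75.6 mm, against 76 mm expected for a fully seated stack.
- **Picture:** the final scene and wrist views show the stack flat and concentric, with the gripper clear of it.

**What disagreed:**
- **Fingertip height:** the fingertips are really about 25 mm above the reported tool point. Because of this, the first close on the spacer shut on air just above it, with the ring untouched. I measured the offset by depth in the wrist and scene views and used it for every later grasp.
- **Roundel height:** its top read 2–3 mm below its nominal height once placed. It read about 2–3 mm low on the bench too, so I put that down to the relief face.

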